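Open the cup bin with its lever and ease it shut

TASK

At the coffee tasting table, hold the round bin open for someone to drop in a used cup: press its lever down with the fingertips until the lid stands wide open and keep it there for two full seconds. Then let the lever up slowly, staying on it until the lid has come to rest shut, so that the lid never falls or slams, and move clear. Leave the square bin shut, and do not move or pick up the bowls and the cup standing around.

Things in the scene. Friction and masses are not known exactly. Their poses are not given: they have to be found in the camera images.
- round_bin: round steel countertop bin fixed to the table, 160 mm in diameter, 180 mm high with its black lid. Origin: centre of its underside, on the table; z up, its -x axis points to the side where the lever sticks out (roughly towards the robot).
- round_lever: steel lever of the round bin: a 22 mm wide arm with a flat pad at its end. Origin on its level pivot axis (y), 100 mm above the table, 10 mm in front of the bin's wall; -x runs along the arm to the pad. At rest it slopes up to the pad by 0.22 rad; fully down it has turned 0.5 rad. Pressing the pad takes about 3 to 9 N; it springs back up all the way.
- round_pad (a point): centre of the top face of the round bin's lever pad (40 mm along the arm, 46 mm wide, 10 mm thick), 125 mm from the pivot; 132 mm above the table at rest, 70 mm when fully down (62 mm of travel, nearly straight down). Axes as the lever's.
- round_lid (a joint): opening angle of the round bin's lid, rad: 0 shut, 1.25 fully open. 10 mm thick, lies on top of the bin, hinged at the bin's +x side, so its lever-side edge rises and swings away from the lever. It turns 2.5 times the lever's angle. If the lever is let go it slams shut at 2.5 to 5 rad/s; closing below 2 rad/s (pad rising below 90 mm/s) is gentle.
- square_bin: square steel countertop bin fixed to the table, 160 by 160 mm, 180 mm high with its black lid. Origin: centre of its underside, on the table; z up, its -x axis points to the side where the lever sticks out (roughly towards the robot).
- square_pad (a point): centre of the top face of the square bin's lever pad (40 mm along the arm, 46 mm wide, 10 mm thick), 125 mm from the pivot; 132 mm above the table at rest, 70 mm when fully down (62 mm of travel, nearly straight down). Axes as the lever's. Not to be pressed.
- square_lid (a joint): opening angle of the square bin's lid in rad, 0 shut; works like the round bin's, must stay shut.
- black_bowl: black tasting bowl, 86 mm across the rim, 62 mm high, loose, beside the round bin's lever. Origin: centre of its underside.
- white_bowl: white tasting bowl, 90 mm across the rim, 60 mm high, loose, between the two bins. Origin: centre of its underside.
- paper_cup: brown paper cup, 80 mm across the rim, 95 mm high, loose, beside the square bin's lever. Origin: centre of its underside.
Not all that is in view belongs to the job. Leave any green, orange or purple look-alike of the black_bowl alone.

How it is judged:
By the outcome, as a careful person would: the job done as asked, in the order asked, and still so for the second after the job is handed in, with the robot touching nothing.
It also fails if it takes over 48 s, if anything falls off the work surface, if the arm or the gripper's body presses on something with over 40 N, if the wrist force passes 120 N, or if a joint passes its speed limit or range.

ROBOT

A 6-joint arm with a two-finger parallel gripper is mounted at the origin on the work surface. World frame = base frame: x ahead of the robot, y to its left, z up, the work surface at z = 0. Lengths are in mm, angles in rad, forces in N, time in s.
With the tool pointing down it reaches from about 275 to 1000 mm from the base axis. Payload 8.4 kg.
Tool frame: the origin (TCP) lies at the very end of the fingers, on their centre line; the grasp point (between the pads) lies behind it (r.grip_point_offset is the x of the grasp point in the tool frame, in mm); x points along the fingers, z is the direction in which the jaws open and shut, and the axes are right-handed (so a half turn about x gives the same grasp; the last joint's range is limited). The gripper opens to 85 mm and grips with 20 to 120 N. Pads are 22 mm wide; open, the fingers measure 114 mm over their backs; the gripper's body (76 mm by 85 mm) begins 54 mm behind the grasp point. The pads swing forward as they close: fully open they stand 13 mm farther back than shut.
Start: joints at [1.229, 0.353, 1.633, -0, 1.155, -0.002], TCP at [208.31, 589.266, 231.281] pointing down, gripper open.
Joint ranges: [-2.63, 2.63], [-0.92, 2.1], [0.06, 2.66], [-1.3, 4.44], [0, 2.69], [-3.02, 3.02]. Speed limits (rad/s): [2.22, 2.22, 2.79, 3.14, 3.14, 3.14].

INTERFACE

Orientations are given as [roll, pitch, yaw] about the fixed x, y, z axes, in that order (R = Rz(yaw) Ry(pitch) Rx(roll)).
In Python, from rig import r, vision, order gives the robot as it stands. The module is installed in compiled form; this text tells all that it offers.
- The arm moves only by the tool step_arm, never from a script. Its argument "rows" is a list of rows, each a list of 7 numbers: the shift along the world's x, y, z in mm, then the turn, a rotation vector about the world's x, y, z in rad, then the finger opening in mm, from 0 to 85.4. A call has exactly 8 rows; each row is the pose to reach, as a shift and turn from the pose measured when the call began; what a row does not reach only later rows make up. A row lasts 1/8 s, in which the tool goes at most 62.5 mm and 10.7 degrees, less where a joint would pass 70% of its speed; a pose out of reach is approached as far as the arm can. A call with a gripper value outside its range is refused whole. The fingers move at their own pace and stop on an object; "force" is the grip in N (left out, the last holds). Time passes only in rows, so rows that repeat a pose let the fingers close, or fill a call up. It gives the time, the measured TCP pose, the force and the opening at its end, in the units of the state.
- r.sense(): the state, without advancing time (a new reading comes with each control period).
- vision.grab_frame(name): name is "scene" or "top" or "wrist"; returns (picture, depth): 420x560x3 uint8, red, green, blue; 420x560 float32, mm along the optical axis (not along the pixel's ray), 0 where there is no reading.
- vision.camera_info(name): a dict with "K" (3x3 intrinsics, pixels), "origin" and "attitude" of the camera in the world; the wrist camera has in their place "tool_from_camera" (4x4, takes a point from camera to tool coordinates, whose origin is the TCP and whose axes are the tool frame's). Camera axes: x right, y down, z forward; pixel columns grow to the right and rows downward; lengths in mm; the calibration is good to about 2 mm. A picture is of the moment at which its call begins: read the wrist's pose just before it. camera_info takes no time and is no camera call.
- order.sign_off(): hands the job in, once; it reports no verdict.
The state is a dict: "clock": time; "qpos": joint angles; "qvel": joint speeds; "joint_efforts": joint torques, N m; "eef_pos": TCP position; "tcp_rot": TCP orientation; "contact_force": force on the tool from outside, world axes, zero at the start; "wrist_torque": the same for the moment, N m; "opening": opening from 0.0 (shut) to 1.0 (fully open).
Only numpy, scipy, OpenCV 4.12 (cv2) and the standard library are available. Lean on these libraries where they do the work, as an engineer would, in place of code of your own. Each camera call takes 0.05 s, during which the arm holds its last target.

## Working session

There is one attempt and no reset: what is moved stays moved. The work goes in short steps, Python scripts to look and compute and a tool call to move; the robot and the scene stay as the last step left them, time stands still between calls to the robot, and variables do not carry over. Pictures are saved under pics/ and viewed, and the job is handed in when it is done.

Besides the shell and the picture viewer there is one more tool, called after "Emit:" as name(argument=value, ...), one argument or row to a line, values as JSON. step_arm: Moves the arm, as the interface text tells. Its arguments: {"type":"object","properties":{"rows":{"type":"array"},"force":{"type":"number"}},"required":["rows"]}

```bash
mkdir -p pics; python3 - <<'E'
from rig import r, vision
import cv2,numpy as np
print(r.sense(), r.grip_point_offset)
for n in ["scene","top"]:
    p,d=vision.grab_frame(n); cv2.imwrite(f"pics/{n}0.png",p[:,:,::-1]); np.save(f"{n}0.npy",d); np.save(f"{n}0p.npy",p)
    print(n,vision.camera_info(n))
E
```

```text
{'clock': 0.0, 'qpos': array([ 1.22861770e+00,  3.53640656e-01,  1.63415600e+00, -1.73479001e-06,
        1.15521024e+00, -2.39491618e-03]), 'qvel': array([-7.14528672e-04,  2.70530305e-04,  1.46629522e-03, -3.74190814e-04,
       -6.13707714e-05, -1.48888215e-03]), 'joint_efforts': array([-2.51067331e-04, -6.05260634e+01, -3.42059112e+01, -9.42732356e-06,
        9.46858112e-03, -1.60190189e-05]), 'eef_pos': array([208.13432364, 588.8038844 , 230.55701228]), 'tcp_rot': array([ 3.14031928,  1.56938208, -1.91185271]), 'contact_force': array([-0.79481206,  0.44540588, -1.02059555]), 'wrist_torque': array([-0.03737549, -0.02629688, -0.0050891 ]), 'opening': 0.9975459525054517} -18.700000000000003
scene {'K': array([[543.80854261,   0.        , 283.39463422],
       [  0.        , 543.80854261, 198.33771271],
       [  0.        ,   0.        ,   1.        ]]), 'origin': array([1315.50038253,  133.89576762, 1042.42661548]), 'attitude': array([-2.45151988,  0.01618226,  1.69938871])}
top {'K': array([[418.20824805,   0.        , 277.67425097],
       [  0.        , 418.20824805, 208.95719562],
       [  0.        ,   0.        ,   1.        ]]), 'origin': array([ 434.86860213,   14.65210251, 1063.41279565]), 'attitude': array([-2.9870553 ,  0.00873012, -1.56029183])}
```

View pics/scene0.png

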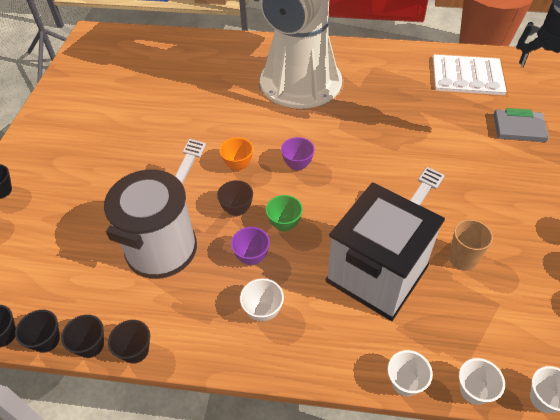

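View pics/top0.png

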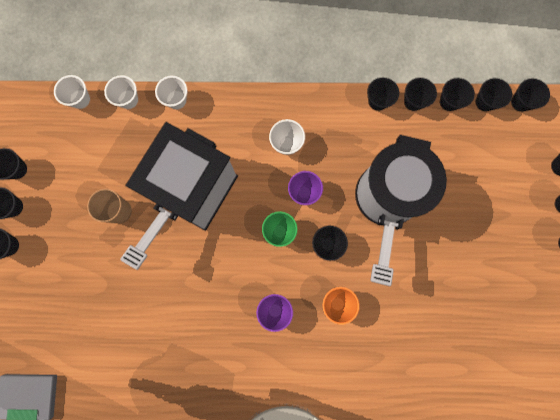

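The round bin's pad is at (382,274) in the top view and (194,148) in the scene view. The square bin's pad is at (133,257) in the top view. The orange bowl at (340,305) and the black bowl at (330,242) sit beside the round bin's lever.

```bash
cat > h.py <<'E'
import numpy as np, cv2
from scipy.spatial.transform import Rotation as R
from rig import r, vision
def cam(n):
    c=vision.camera_info(n); return c["K"],np.array(c["origin"]),R.from_euler('xyz',c["attitude"]).as_matrix()
def cloud(n,d):
    K,o,M=cam(n); v,u=np.mgrid[:420,:560]
    P=np.stack([(u-K[0,2])/K[0,0]*d,(v-K[1,2])/K[1,1]*d,d],-1)
    return P@M.T+o
def plane(n,u,v,z):
    K,o,M=cam(n); w=M@np.array([(u-K[0,2])/K[0,0],(v-K[1,2])/K[1,1],1]); return o+w*(z-o[2])/w[2]
E
python3 - <<'E'
from h import *
for n,box in [("top",(215,295,360,405)),("scene",(130,185,165,215))]:
    d=np.load(n+"0.npy");p=np.load(n+"0p.npy").astype(int); C=cloud(n,d)
    a,b,c,e=box; S=np.zeros((420,560),bool);S[a:b,c:e]=1
    m=S&(C[...,2]>90)&(C[...,2]<160)&(d>0)
    P=C[m]; print(n,m.sum())
    rim=P[:,0].min(); print(P.min(0),P.max(0))
    for lo in range(int(rim),int(rim)+140,10):
        q=P[(P[:,0]>=lo)&(P[:,0]<lo+10)]
        if len(q): print(lo,len(q),q.mean(0).round(1),np.round([q[:,1].min(),q[:,1].max()],1))
    # bin lid
C=cloud("top",np.load("top0.npy"))
m=(C[...,2]>170)&(C[...,2]<200)&(C[...,1]<-120); m=m.astype(np.uint8)
for n in ["top","scene"]:
    C=cloud(n,np.load(n+"0.npy")); m=((C[...,2]>172)&(C[...,2]<195)&(C[...,1]<-100)&(C[...,0]>350)&(C[...,0]<800)).astype(np.uint8)
    Q=C[m>0][:,:2].astype(np.float32); print(n,len(Q),cv2.minEnclosingCircle(Q),np.median(C[m>0],0))
print(plane("top",382,274,132),plane("scene",194,148,132))
for nm,u,v,z in [("black",330,242,50),("orange",340,305,50)]: print(nm,plane("top",u,v,z))
E
```

```text
top 1051
[ 413.7156549  -270.21152367   90.67050916] [ 573.50071222 -179.79274816  153.45104594]
413 57 [ 419.7 -208.8  135.9] [-224.6 -183.5]
423 95 [ 428.1 -201.2  135.2] [-226.1 -179.8]
433 102 [ 437.8 -206.2  132.9] [-229.6 -182.2]
443 102 [ 448.2 -206.3  130.7] [-229.5 -184.7]
453 59 [ 458.  -205.4  126. ] [-222.6 -187.3]
463 55 [ 468.3 -212.5  122.5] [-225.8 -201. ]
473 44 [ 478.5 -214.8  119.9] [-226.2 -203.9]
483 46 [ 487.9 -217.1  118.4] [-229.4 -205.5]
493 49 [ 498.  -219.8  116. ] [-232.9 -207.7]
503 43 [ 508.  -222.   113.4] [-234.5 -210.8]
513 45 [ 517.7 -224.4  111.4] [-236.2 -213.3]
523 49 [ 528.  -227.3  108.6] [-240.3 -215.1]
533 45 [ 538.5 -230.4  105.9] [-254.6 -218.3]
543 80 [ 548.3 -238.8  107.3] [-257.9 -209.8]
scene 573
[ 417.47066216 -236.95585618   98.43735733] [ 530.7803834  -182.96450995  139.17787543]
417 37 [ 422.6 -210.   134. ] [-226.5 -184.2]
427 77 [ 431.9 -204.7  132.8] [-231.6 -183. ]
437 68 [ 442.1 -208.6  130.7] [-233.3 -184.9]
447 86 [ 452.  -207.7  127.4] [-232.1 -186.3]
457 58 [ 461.9 -208.4  123.3] [-224.7 -190.5]
467 40 [ 472.2 -215.1  119.8] [-228.1 -204.2]
477 42 [ 481.5 -217.   117. ] [-232.5 -205.1]
487 49 [ 492.5 -219.5  115.2] [-233.  -207.9]
497 35 [ 502.4 -220.7  112.5] [-235.6 -210. ]
507 44 [ 511.5 -224.3  111. ] [-237.  -213.5]
517 34 [ 521.5 -222.4  108.1] [-236.7 -214.6]
527 3 [ 528.6 -221.3  107.2] [-223.  -219.9]
top 4759 ((651.1277465820312, -258.8460693359375), 92.71722412109375) [ 642.57085797 -254.78333688  181.20684886]
scene 4164 ((653.6307983398438, -258.20294189453125), 93.28842163085938) [ 653.77847651 -255.42629854  179.91140132]
[ 437.41864099 -206.31522522  132.        ] [ 443.49402731 -206.43402847  132.        ]
black [ 512.87354985 -102.32498626   50.        ]
orange [ 364.13826007 -124.64645145   50.        ]
```

Emit:
step_arm(
  rows=[
    [8,-28,6,0,0,-0.05,0],
    [22,-76,12,0,0,-0.14,0],
    [36,-124,18,0,0,-0.23,0],
    [50,-172,20,0,0,-0.32,0],
    [64,-220,20,0,0,-0.41,0],
    [78,-268,20,0,0,-0.5,0],
    [92,-316,20,0,0,-0.6,0],
    [106,-364,20,0,0,-0.7,0],
  ],
  force=60,
)

```text
clock: 1.1
eef_pos: [314.2, 223.3, 250.5]
tcp_rot: [-3.033, 1.57, -2.505]
contact_force: [1.3, 0.1, 0.5]
opening: -0.002
```

Emit:
step_arm(
  rows=[
    [16,-56,0,0,0,-0.1,0],
    [32,-112,0,0,0,-0.2,0],
    [48,-168,0,0,0,-0.3,0],
    [65,-224,-5,0,0,-0.4,0],
    [82,-280,-15,0,0,-0.5,0],
    [98,-336,-30,0,0,-0.6,0],
    [114,-390,-40,0,0,-0.7,0],
    [125,-430,-50,0,0,-0.76,0],
  ],
)

```text
clock: 2.1
eef_pos: [439.4, -209.1, 200.0]
tcp_rot: [-3.014, 1.57, 3.033]
contact_force: [0.1, 0.7, 0.3]
opening: 0.001
```

```bash
python3 - <<'E'
from h import *
s=r.sense(); print(s["clock"],s["eef_pos"],s["tcp_rot"],s["contact_force"],s["qpos"])
print(R.from_euler('xyz',s["tcp_rot"]).as_matrix().round(3))
for n in ["scene","wrist"]:
    p,d=vision.grab_frame(n); cv2.imwrite(f"pics/{n}1.png",p[:,:,::-1])
E
```

```text
2.1 [ 439.35816638 -209.07104528  199.95136489] [-3.01438327  1.56955603  3.03303772] [0.05258782 0.72720516 0.33173079] [-4.46939041e-01  1.73811110e-01  1.95378983e+00 -4.84640226e-04
  1.01516173e+00 -2.10918842e-01]
[[-0.001  0.234  0.972]
 [ 0.     0.972 -0.234]
 [-1.    -0.    -0.001]]
```

View pics/scene1.png

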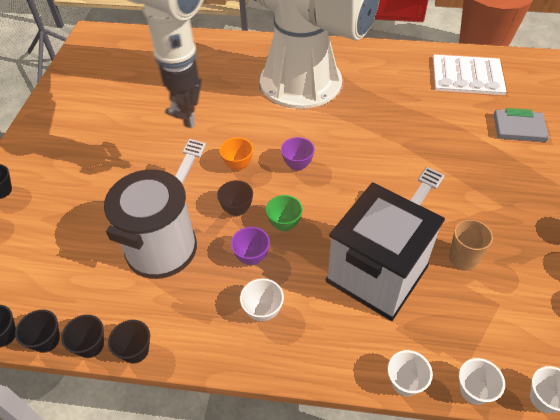

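View pics/wrist1.png

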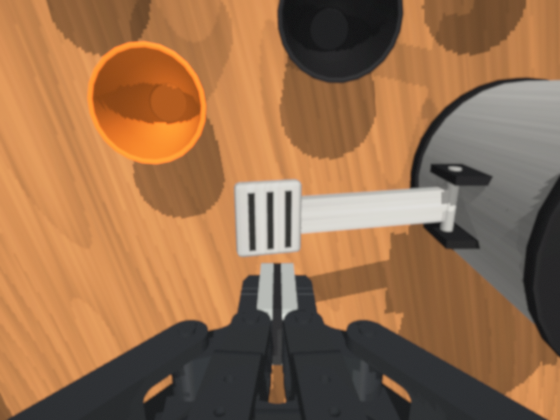

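The fingers are closed above the round pad, whose centre is at (268,218) in the wrist view. The jaw axis is aligned with the arm. I'll check the offset.

```bash
python3 - <<'E'
from h import *
s=r.sense(); c=vision.camera_info("wrist"); T=np.array(c["tool_from_camera"]);K=c["K"]
M=R.from_euler('xyz',s["tcp_rot"]).as_matrix()
o=M@T[:3,3]+s["eef_pos"]
for u,v,z in [(268,218,132),(370,212,114)]:
    w=M@T[:3,:3]@np.array([(u-K[0,2])/K[0,0],(v-K[1,2])/K[1,1],1]); print(o+w*(z-o[2])/w[2])
E
```

```text
[ 435.44085984 -202.63696633  132.        ]
[ 498.08631345 -219.9715691   114.        ]
```

Emit:
step_arm(
  rows=[
    [0,1,-8,0,0,0,0],
    [0,3,-20,0,0,0,0],
    [0,4,-32,0,0,0,0],
    [0,4,-43,0,0,0,0],
    [0,4,-52,0,0,0,0],
    [0,4,-58,0,0,0,0],
    [0,4,-62,0,0,0,0],
    [0,4,-65,0,0,0,0],
  ],
)

```text
clock: 3.2
eef_pos: [439.6, -206.0, 134.2]
tcp_rot: [-2.739, 1.569, -2.976]
contact_force: [0.3, -0.1, 0.1]
opening: -0.004
```

Emit:
step_arm(
  rows=[
    [0,0,-3,0,0,0,0],
    [0,0,-6,0,0,0,0],
    [0,0,-10,0,0,0,0],
    [0,0,-14,0,0,0,0],
    [0,0,-18,0,0,0,0],
    [0,0,-22,0,0,0,0],
    [0,0,-26,0,0,0,0],
    [0,0,-30,0,0,0,0],
  ],
)

```text
clock: 4.2
eef_pos: [439.5, -205.9, 103.9]
tcp_rot: [-2.831, 1.569, -3.067]
contact_force: [-1.5, 0.2, 3.6]
opening: -0.002
```

```bash
python3 - <<'E'
from h import *
for n in ["scene","wrist"]:
    p,d=vision.grab_frame(n); cv2.imwrite(f"pics/{n}2.png",p[:,:,::-1])
E
```

```text
(no output)
```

View pics/scene2.png

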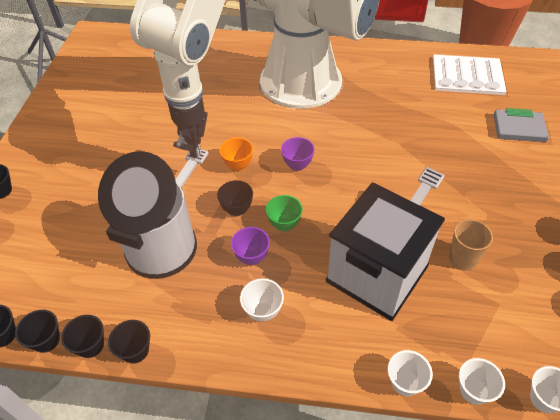

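View pics/wrist2.png

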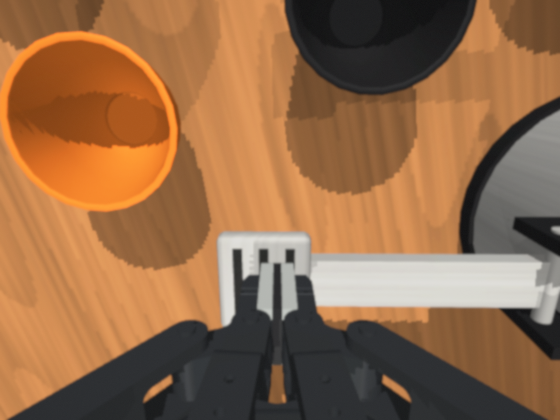

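The round lid is about half open, the fingertips are well on the pad (slightly to its bin side), and the square bin is still shut. I'll keep pressing.

Emit:
step_arm(
  rows=[
    [0,0,-4,0,0,0,0],
    [0,0,-8,0,0,0,0],
    [0,0,-12,0,0,0,0],
    [0,0,-16,0,0,0,0],
    [0,0,-20,0,0,0,0],
    [0,0,-24,0,0,0,0],
    [0,0,-27,0,0,0,0],
    [0,0,-30,0,0,0,0],
  ],
)

```text
clock: 5.3
eef_pos: [439.5, -206.0, 73.6]
tcp_rot: [-2.824, 1.569, -3.06]
contact_force: [1.2, -1.0, 4.1]
opening: 0.003
```

Emit:
step_arm(
  rows=[
    [0,0,-1,0,0,0,0],
    [0,0,-2,0,0,0,0],
    [0,0,-2,0,0,0,0],
    [0,0,-2,0,0,0,0],
    [0,0,-2,0,0,0,0],
    [0,0,-2,0,0,0,0],
    [0,0,-2,0,0,0,0],
    [0,0,-2,0,0,0,0],
  ],
)

```text
clock: 6.3
eef_pos: [439.5, -206.0, 71.9]
tcp_rot: [-2.803, 1.569, -3.04]
contact_force: [0.1, 1.0, 8.1]
opening: 0.002
```

```bash
python3 - <<'E'
from h import *
s=r.sense();print(s["eef_pos"],s["contact_force"])
for n in ["scene"]:
    p,d=vision.grab_frame(n); cv2.imwrite(f"pics/{n}3.png",p[:,:,::-1])
    C=cloud(n,d)
    # lid plane fit: above 190 near bin
    m=(C[...,2]>195)&(C[...,0]>600)&(C[...,0]<800)&(C[...,1]<-150)&(C[...,1]>-380)&(d>0)
    P=C[m];c=P.mean(0);u,S,V=np.linalg.svd(P-c,full_matrices=False);print(len(P),c,V[2],S,"tilt",np.arccos(abs(V[2][2])))
E
```

```text
[ 439.54129425 -205.97266118   71.92571239] [0.11682398 1.0433994  8.13044276]
4061 [ 704.74366177 -266.32159029  262.27253957] [ 0.92201654 -0.21225534  0.3237795 ] [2764.33734506 2387.84936016  151.14917382] tilt 1.2410748703824686
```

View pics/scene3.png

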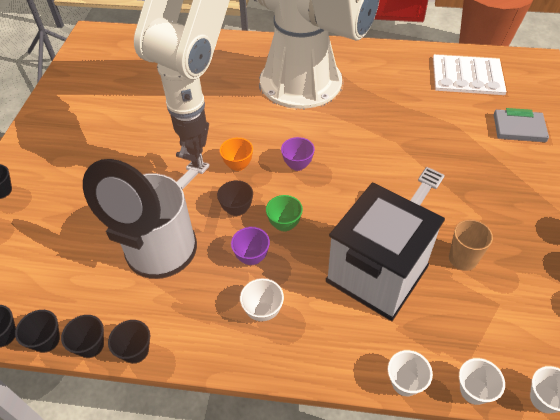

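The lid stands wide open: tilt is about 1.24 rad, with its disc at (120,197). Next I hold for 3 s.

Emit:
step_arm(
  rows=[
    [0,0,-0.5,0,0,0,0],
    [0,0,-0.5,0,0,0,0],
    [0,0,-0.5,0,0,0,0],
    [0,0,-0.5,0,0,0,0],
    [0,0,-0.5,0,0,0,0],
    [0,0,-0.5,0,0,0,0],
    [0,0,-0.5,0,0,0,0],
    [0,0,-0.5,0,0,0,0],
  ],
)

```text
clock: 7.35
eef_pos: [439.5, -205.9, 71.8]
tcp_rot: [-2.793, 1.569, -3.029]
contact_force: [0.1, 0.6, 8.3]
opening: -0.001
```

Emit:
step_arm(
  rows=[
    [0,0,0,0,0,0,0],
    [0,0,0,0,0,0,0],
    [0,0,0,0,0,0,0],
    [0,0,0,0,0,0,0],
    [0,0,0,0,0,0,0],
    [0,0,0,0,0,0,0],
    [0,0,0,0,0,0,0],
    [0,0,0,0,0,0,0],
  ],
)

```text
clock: 8.35
eef_pos: [439.5, -205.9, 72.0]
tcp_rot: [-2.79, 1.569, -3.026]
contact_force: [-0.2, 0.7, 7.0]
opening: 0.002
```

Emit:
step_arm(
  rows=[
    [0,0,0,0,0,0,0],
    [0,0,0,0,0,0,0],
    [0,0,0,0,0,0,0],
    [0,0,0,0,0,0,0],
    [0,0,0,0,0,0,0],
    [0,0,0,0,0,0,0],
    [0,0,0,0,0,0,0],
    [0,0,0,0,0,0,0],
  ],
)

```text
clock: 9.35
eef_pos: [439.4, -205.9, 72.2]
tcp_rot: [-2.786, 1.569, -3.022]
contact_force: [-0.1, -0.2, 6.1]
opening: -0.001
```

Emit:
step_arm(
  rows=[
    [0,0,1,0,0,0,0],
    [0,0,3,0,0,0,0],
    [0,0,6,0,0,0,0],
    [0,0,9,0,0,0,0],
    [0,0,12,0,0,0,0],
    [0,0,15,0,0,0,0],
    [0,0,18,0,0,0,0],
    [0,0,21,0,0,0,0],
  ],
)

```text
clock: 10.35
eef_pos: [439.4, -205.9, 93.4]
tcp_rot: [-2.793, 1.569, -3.03]
contact_force: [-1.9, 0.7, 2.5]
opening: 0.003
```

Emit:
step_arm(
  rows=[
    [0,0,3,0,0,0,0],
    [0,0,6,0,0,0,0],
    [0,0,9,0,0,0,0],
    [0,0,12,0,0,0,0],
    [0,0,15,0,0,0,0],
    [0,0,18,0,0,0,0],
    [0,0,21,0,0,0,0],
    [0,0,23,0,0,0,0],
  ],
)

```text
clock: 11.35
eef_pos: [440.3, -206.2, 116.9]
tcp_rot: [-1.75, 1.57, -1.986]
contact_force: [2.5, -0.2, 3.0]
opening: 0.002
```

Emit:
step_arm(
  rows=[
    [0,0,1.5,0,0,0,0],
    [0,0,3,0,0,0,0],
    [0,0,4.5,0,0,0,0],
    [0,0,6,0,0,0,0],
    [0,0,7,0,0,0,0],
    [0,0,8,0,0,0,0],
    [0,0,9,0,0,0,0],
    [0,0,10,0,0,0,0],
  ],
)

```text
clock: 12.35
eef_pos: [440.3, -206.2, 127.0]
tcp_rot: [-1.811, 1.57, -2.048]
contact_force: [2.4, -1.9, 2.1]
opening: 0.003
```

```bash
python3 - <<'E'
from h import *
s=r.sense();print(s["clock"],s["eef_pos"],s["contact_force"])
for n in ["scene"]:
    p,d=vision.grab_frame(n); cv2.imwrite(f"pics/{n}4.png",p[:,:,::-1])
    C=cloud(n,d)
    m=(C[...,2]>172)&(C[...,0]>570)&(C[...,0]<720)&(C[...,1]<-180)&(C[...,1]>-330)&(d>0)
    P=C[m];c=P.mean(0);u,S,V=np.linalg.svd(P-c,full_matrices=False);print(len(P),c,V[2],"tilt",np.arccos(abs(V[2][2])))
    d=np.load("scene0.npy");C=cloud(n,d)
    P=C[m];c=P.mean(0);u,S,V=np.linalg.svd(P-c,full_matrices=False);print(len(P),c,V[2],"tilt ref",np.arccos(abs(V[2][2])))
E
```

```text
12.35 [ 440.25613845 -206.21095535  126.95346493] [ 2.38413931 -1.86161951  2.13155235]
3966 [ 649.95569268 -254.27183397  188.80912754] [ 0.11453374 -0.02239157  0.99316697] tilt 0.11696855427660528
3966 [ 634.88470104 -262.67990233  170.93877005] [-0.48635517 -0.29460365  0.82259792] tilt ref 0.6048315066635032
```

View pics/scene4.png

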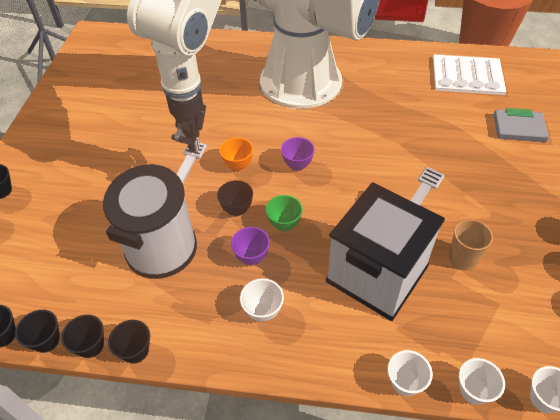

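The lid is nearly shut, about 0.12 rad, with the fingers still on the pad at (194,150). I'll do the last few millimetres slowly.

Emit:
step_arm(
  rows=[
    [0,0,1,0,0,0,0],
    [0,0,2,0,0,0,0],
    [0,0,3,0,0,0,0],
    [0,0,4,0,0,0,0],
    [0,0,4.5,0,0,0,0],
    [0,0,5,0,0,0,0],
    [0,0,5.5,0,0,0,0],
    [0,0,6,0,0,0,0],
  ],
)

```text
clock: 13.4
eef_pos: [440.2, -206.2, 133.0]
tcp_rot: [-2.043, 1.57, -2.279]
contact_force: [1.7, -0.9, 1.0]
opening: -0.002
```

Emit:
step_arm(
  rows=[
    [0,0,0.5,0,0,0,0],
    [0,0,1,0,0,0,0],
    [0,0,1.5,0,0,0,0],
    [0,0,2,0,0,0,0],
    [0,0,2.5,0,0,0,0],
    [0,0,3,0,0,0,0],
    [0,0,3.5,0,0,0,0],
    [0,0,4,0,0,0,0],
  ],
)

```text
clock: 14.4
eef_pos: [440.2, -206.2, 137.1]
tcp_rot: [-1.994, 1.57, -2.23]
contact_force: [-0.7, -0.4, -0.8]
opening: -0.001
```

Emit:
step_arm(
  rows=[
    [0,0,4,0,0,0,0],
    [0,0,10,0,0,0,0],
    [0,0,18,0,0,0,0],
    [0,0,28,0,0,0,0],
    [0,0,40,0,0,0,0],
    [0,0,55,0,0,0,0],
    [-10,5,70,0,0,0,0],
    [-20,10,80,0,0,0,0],
  ],
)

```text
clock: 15.4
eef_pos: [419.5, -195.9, 218.2]
tcp_rot: [-1.431, 1.57, -1.668]
contact_force: [-0.1, 0.1, -0.1]
opening: 0.002
```

Emit:
step_arm(
  rows=[
    [-10,0,10,0,0,0,0],
    [-20,0,20,0,0,0,0],
    [-30,0,30,0,0,0,0],
    [-40,0,40,0,0,0,0],
    [-40,0,50,0,0,0,0],
    [-40,0,50,0,0,0,0],
    [-40,0,50,0,0,0,0],
    [-40,0,50,0,0,0,0],
  ],
)

```text
clock: 16.4
eef_pos: [379.5, -195.7, 267.8]
tcp_rot: [-2.292, 1.57, -2.528]
contact_force: [-0.3, -1.3, -0.1]
opening: 0.001
```

```bash
python3 - <<'E'
from h import *
s=r.sense();print(s["clock"],s["eef_pos"],s["contact_force"])
p0=np.load("scene0p.npy")
p,d=vision.grab_frame("scene"); cv2.imwrite("pics/scene5.png",p[:,:,::-1])
def tilt(d):
    C=cloud("scene",d)
    m=(C[...,2]>172)&(C[...,0]>570)&(C[...,0]<720)&(C[...,1]<-180)&(C[...,1]>-330)&(d>0)
    P=C[m];c=P.mean(0);V=np.linalg.svd(P-c,full_matrices=False)[2];return len(P),c,np.arccos(abs(V[2][2]))
print(tilt(d),tilt(np.load("scene0.npy")))
df=np.abs(p.astype(int)-p0).max(2)>40; df[:130]=0
n,l,st,ce=cv2.connectedComponentsWithStats(df.astype(np.uint8)); print([x for x in st[1:].tolist() if x[4]>8])
E
```

```text
16.4 [ 379.47625708 -195.70927546  267.76434241] [-0.25638717 -1.2830031  -0.08106518]
(3683, array([ 649.60858851, -254.14162474,  180.16778726]), np.float64(0.006366644386076302)) (3693, array([ 649.45896808, -254.36823535,  180.19903144]), np.float64(0.0051513637394339715))
[[0, 130, 119, 23, 1318], [415, 130, 16, 3, 24]]
```

View pics/scene5.png

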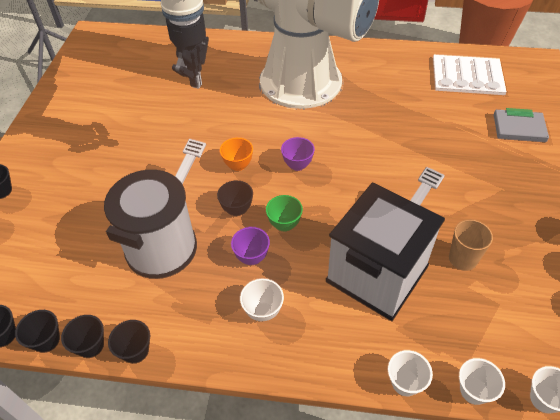

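The lid is shut and the arm is clear. Against the first picture the bins, bowls and cup are unchanged; only shadows differ.

```bash
python3 -c "
from rig import order
print(order.sign_off())"
```

```text
the job is handed in; nothing more can be done
None
```

I held the round bin open, let the lid down gently and handed the job in at about 16.4 s, inside the 48 s limit.

- **Opening:** I pressed the lever down with closed fingertips. The lid measured about 1.24 rad open, against 1.25 for fully open, and I held it there for just over 3 s. The press reached about 8 N.
- **Closing:** The fingers rose at about 25 mm/s, slowing to about 4 mm/s at the end. The force readings fell steadily to about zero as the lever reached its rest height. I then moved the arm clear.
- **Last checks:** The round lid measured 0.006 rad, the same as before the job within noise. The picture comparison showed the square bin, bowls and cup unmoved, with only arm-shadow differences. Nothing is touching the arm.

No checks failed. The pad position from the wrist camera differed from the other views by about 4 to 9 mm, which fit easily within the pad.

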